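Clamp a filter cassette in its holder with the preset torque handle

ROBOT

A 6-joint arm with a two-finger parallel gripper is mounted at the origin on a cart in front of the work surface, level with it; the furniture and walls round the work are solid. World frame = base frame: x ahead of the robot, y to its left, z up, the work surface at z = 0. Lengths are in m, angles in rad, forces in N, time in s.
With the tool pointing down it reaches from about 0.3 to 0.85 m from the base axis. Payload 5.4 kg.
Tool frame: the origin (TCP) lies on the front face of the gripper's body, between the roots of the fingers; the fingertips stand 73 mm ahead of it and the grasp point (between the pads) lies 54 mm ahead of it; z points along the fingers, y is the line along which they close (so a half turn about z gives the same grasp; the last joint's range is limited). The gripper opens to 85 mm and grips with 20 to 120 N. Pads are 22 mm wide; open, the fingers measure 114 mm over their backs; the gripper's body (76 mm by 85 mm) begins 54 mm behind the grasp point. The pads swing forward as they close: fully open they stand 13 mm farther back than shut.
Start: joints at [-1.363, 0.158, 1.597, -0, 1.386, -0.21], TCP at [0.233, -0.526, 0.304] pointing down, gripper open.
Joint ranges: [-2.91, 2.91], [-0.94, 2.29], [0.18, 2.7], [-1.29, 4.43], [0.17, 2.64], [-3, 3]. Speed limits (rad/s): [2.57, 2.57, 3.14, 3.14, 3.14, 3.14].

INTERFACE

Orientations are given as a rotation vector (axis times angle).
In Python, from plant import bot gives the robot as it stands.
- The arm moves only by the tool apply_moves, never from a script. Its arguments are lists of equal length, an entry for each row: "linear": the shift along the tool's x, y, z in m, a list of three; "spin": the turn about the tool's z in degrees; "grip": the opening in per cent of the stroke, from 0 (shut) to 100 (fully open). In form: {"linear": [[tx, ty, tz], ...], "spin": [spin, ...], "grip": [grip, ...]}. A call has 1 to 8 rows; each row is the pose to reach, as a shift and turn from the pose commanded when the call began, along the tool's axes at that moment; what a row does not reach only later rows make up. A row lasts 1/10 s, in which the tool goes at most 50 mm and 8.59 degrees, less where a joint would pass 70% of its speed; a pose out of reach is approached as far as the arm can. A call with a gripper value outside its range is refused whole. The fingers move at their own pace and stop on an object; "newtons" is the grip in N (left out, the last holds). Time passes only in rows, so rows that repeat a pose let the fingers close. It gives the time, the measured TCP pose, the force, the opening and the grip force at its end, in the units of the state.
- bot.get_obs(): the state, without advancing time (a new reading comes with each control period).
- bot.capture(name): name is "side" or "top" or "wrist"; returns a dict with "image" (400x640x3 uint8, red, green, blue), "K" (3x3 intrinsics, pixels), "R" (3x3) and "t" (3): a world point X has camera coordinates R X + t. Camera axes: x right, y down, z forward; pixel columns grow to the right and rows downward; lengths in m; the calibration is good to about 2 mm. A picture is of the moment at which its call begins. There is no depth.
- bot.close_job(): hands the job in; it is judged then, once.
The state is a dict: "t": time; "joints": joint angles; "qd": joint speeds; "tau": joint torques, N m; "ee_pos": TCP position; "tcp_rot": TCP orientation; "ft_force": force on the tool from outside, world axes, zero at the start; "moment": the same for the moment, N m; "finger_gap": opening from 0.0 (shut) to 1.0 (fully open); "grip_force": force on a finger pad.
Only numpy, scipy, OpenCV 4.12 (cv2) and the standard library are available. Lean on these libraries where they do the work, as an engineer would, in place of code of your own. Each camera call takes 0.05 s, during which the arm holds its last target. There are 200 camera calls.

TASK

Take the fresh filter cassette, the one with the blue tab, out of the stand and set it upright and fully down in the slot of the metal holder, between the fixed plate and the pressing plate. Then turn the orange torque handle clockwise (seen from above) until it gives way at its preset torque, stop right there before it comes up solid, because turning on would crush the cassette, and let go. Leave the spent cassette with the grey tab and the other things as they are.

Things in the scene. Friction and masses are not known exactly. Their poses are not given: they have to be found in the camera images.
- new_cassette: fresh filter cassette, loose, 0.10 to 0.19 kg: white block 62 (own x) x 24 (own y) x 56 mm high with a blue grip tab on top, 36 (x) x 12 (y) mm, its faces clear from 56 to 94 mm above its underside. Origin: centre of its underside, z up. Turned half round it is the same. Starts upright in one of the stand's two slots, 2 mm of play each way
- spent_cassette: used cassette of the same shape with a grey tab, standing in the stand's other slot, 84 mm from the fresh one along the stand's y; must stay there
- stand: white plastic drip stand, 92 (x) x 168 (y) mm, fixed to the bench; slot centres at y = +42 and -42 mm, slot floor 8 mm and slot walls 23 mm above the bench. Origin: centre of its underside
- holder: metal cassette holder, screwed to the bench, 112 (own x) x 228 (own y) mm. Origin at bench height. Along its y: fixed plate (face at -85 mm), slot, sliding pressing plate, white drive housing (7 to 103 mm, top 58 mm high) with the handle on it at x = 0, y = 55 mm. Both plates are 100 mm wide and reach 68 mm above the bench
- fixed_plate: the holder's fixed steel plate with two ports, onto which the cassette is clamped. Origin: middle of its face towards the slot, at slot floor height; axes as the holder's, the slot lies on its +y side
- slot (a point): where the middle of the cassette's underside belongs once clamped: on the slot floor, 16 mm above the bench, 12 mm (half a cassette) from the fixed plate along the holder's +y; axes as the holder's. Low side guides, 12 mm high, leave 3 mm of play each way along x. The slot starts 5 to 17 mm wider than the cassette: set it in 2 to 3 mm off the fixed plate and the pressing plate will push it home
- drive (a point): top of the white drive housing under the handle. Handle and pressing plate are geared: 10 mm per rad, clockwise from above closes. The handle turns stiffly at about 0.2 N m; once the plates bite, the torque climbs within 0.2 rad to the preset 0.38 N m. From the start to there takes about 0.6 to 1.9 rad, unknown beforehand. The drive keeps its place when the handle is let go, so it can be gripped anew
- handle_grip (a point): grip point of the orange torque handle, on its upright axis, 92 mm above the bench; turns with it. Wing 70 (x) x 14 (y) mm, 70 to 106 mm above the bench: pinch across the 14 mm. At 0.38 N m a sprung clutch breaks over: the handle goes on alone for 0.25 rad at 0.38 to 0.40 N m, clamping no harder, then is solid again and soon crushes the cassette. Let go, it springs back
- rack_of_tubes: grey tube rack, 62 x 180 x 56 mm, empty, loose bystander behind the work. Origin: centre of its underside
- slides: white slide box, 93 x 100 x 46 mm, loose bystander behind the work. Origin: centre of its underside
- code_reader: small black code reader, 37 x 62 x 30 mm, loose bystander on the right. Origin: centre of its underside
Things that resemble listed ones, but are neither listed nor needed, are in the scene too. What is shaped like the new_cassette but red or yellow is not meant.

How it is judged:
On the way, in this order (a step that is already met when the one before it is completed fails the run):
1. the fresh cassette stands in the holder's slot, fully down and upright, let go (horizontal distance between new_cassette and slot below 0.016 m and x of new_cassette in the frame of slot between -0.006 and 0.006 m and z of new_cassette in the frame of slot between -0.003 and 0.003 m and angle between new_cassette's own z axis and vertical below 0.06 rad and contact force between the fingers and new_cassette below 0.1 N), for 0.2 s.
2. the cassette is clamped flat against the fixed plate with the preset force (horizontal distance between new_cassette and slot below 0.016 m and x of new_cassette in the frame of slot between -0.006 and 0.006 m and z of new_cassette in the frame of slot between -0.003 and 0.003 m and angle between new_cassette's own z axis and vertical below 0.06 rad and y of new_cassette in the frame of slot below 0.003 m and angle between the y axis of new_cassette and the y axis of holder, either way round below 0.06 rad and contact force between fixed_plate and new_cassette above 14 N), for 0.2 s.
At the end, for the whole second after the job is handed in: the fresh cassette stands upright (3.4 degrees) on the slot floor (3 mm), within 6 mm of the middle sideways, flat on the fixed plate (gap under 3 mm, square within 3.4 degrees), clamped onto it with more than 14 N (the preset gives about 18); at rest (all of step 2 and linear speed of new_cassette below 0.01 m/s); the robot touches nothing.
It fails at once if the cassette is crushed: more than 26 N between it and the fixed plate (the handle was turned on after it broke over) (contact force between fixed_plate and new_cassette above 26 N).
It fails at once if the spent cassette is moved by more than 10 mm or tipped (distance of spent_cassette from where it was at the start of the episode above 0.01 m or angle between spent_cassette's own z axis and vertical above 0.2 rad).
It fails at once if the tube rack, the slide box or the code reader is moved by more than 15 mm (distance of any of rack_of_tubes, slides, code_reader from where it was at the start of the episode above 0.015 m).
It also fails if it takes over 72 s, if anything falls off the work surface, if the arm or the gripper's body presses on something with over 40 N, if the wrist force passes 120 N, or if a joint passes its speed limit or range.

## Working session

There is one attempt and no reset: what is moved stays moved. The work goes in short steps, Python scripts to look and compute and a tool call to move; the robot and the scene stay as the last step left them, time stands still between calls to the robot, and variables do not carry over. Pictures are saved under pics/ and viewed, at most 13 in all, crops included, and the job is handed in when it is done.

Besides the shell and the picture viewer there is one more tool, called after "Request:" as name(argument=value, ...) on one line, values as JSON. apply_moves: Moves the arm, as the interface text tells. Its arguments: {"type":"object","properties":{"linear":{"type":"array"},"spin":{"type":"array"},"grip":{"type":"array"},"newtons":{"type":"number"}},"required":["linear","spin","grip"]}

```bash
mkdir -p pics; ls
cat > h.py <<'E'
import numpy as np, cv2, pickle
from plant import bot
def snap(n,f):
    c=bot.capture(n); cv2.imwrite(f'pics/{f}.png',cv2.cvtColor(c['image'],cv2.COLOR_RGB2BGR)); pickle.dump(c,open(f'pics/{f}.pkl','wb')); return c
def load(f): return pickle.load(open(f'pics/{f}.pkl','rb'))
def px2w(c,uv,z):
    d=c['R'].T@np.linalg.solve(c['K'],[uv[0],uv[1],1]); o=-c['R'].T@c['t']; return o+d*(z-o[2])/d[2]
def w2px(c,X):
    p=c['K']@(c['R']@np.array(X)+c['t']); return p[:2]/p[2]
E
python3 - <<'E'
from h import *
for n in('top','side'):
    c=snap(n,n+'0'); print(n,c['K'][0,0],-c['R'].T@c['t'])
o=bot.get_obs(); print(o)
E
```

```text
pics
top 392.1175896476668 [ 0.48859546 -0.08897907  1.21513032]
side 394.0708783076752 [ 0.32030772 -0.63965488  1.20495116]
{'t': 0.1, 'joints': array([-1.36314116e+00,  1.59030389e-01,  1.59812165e+00,  5.95219991e-06,
        1.38621094e+00, -2.10114675e-01]), 'qd': array([ 0.00144956, -0.00073805, -0.00133546,  0.00138936, -0.00045243,
        0.00066179]), 'tau': array([-8.63679597e-04, -3.96991611e+01, -3.32337713e+01, -2.80345193e-04,
        4.18892858e-03, -1.43891998e-05]), 'ee_pos': array([ 0.23317507, -0.52513225,  0.30298264]), 'tcp_rot': array([-3.07157161e+00, -6.51100722e-01, -1.26019578e-05]), 'ft_force': array([-0.27208239,  1.31223177,  0.66619106]), 'moment': array([ 0.0214852 , -0.05888656, -0.01710685]), 'grip_force': 0.0, 'finger_gap': 0.9988806972046248}
```

View pics/top0.png

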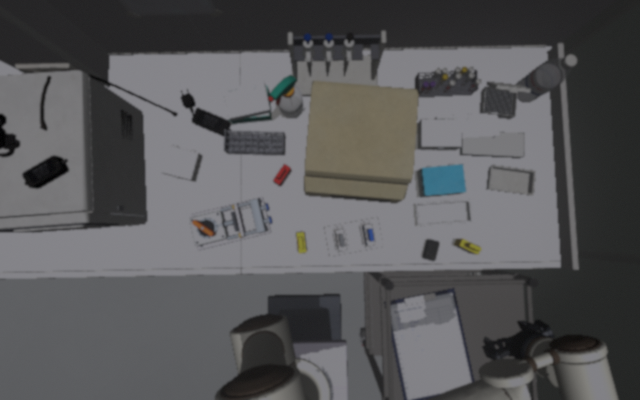

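View pics/side0.png

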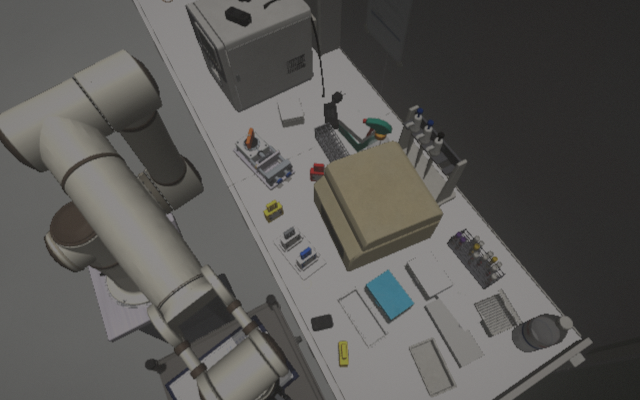

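Top view: the stand is at about (353,237). It holds the grey-tab cassette at (340,238) and the blue-tab one at (369,234). The red (282,175) and yellow (301,242) blocks are decoys. The holder is at about (231,223), with the orange handle at (203,228). The blue one in the stand fits the description, so I'll confirm it in a crop.

Run:
```python
from h import *
a=cv2.imread('pics/top0.png'); s=cv2.imread('pics/side0.png')
f=lambda i,x,y,w,h,k:cv2.convertScaleAbs(cv2.resize(i[y:y+h,x:x+w],None,fx=k,fy=k,interpolation=cv2.INTER_CUBIC),alpha=1.4)
A=f(a,185,195,100,56,6); B=f(a,315,210,75,50,6); 
im=np.zeros((336+8+250,800,3),np.uint8)
A=cv2.resize(A,(600,336)); im[:336,:600]=A
B=cv2.resize(B,(375,250)); im[344:,:375]=B
C=f(s,230,120,70,70,3.5);C=cv2.resize(C,(210,210));im[344:554,380:590]=C
D=cv2.resize(f(s,265,215,70,70,3),(200,200));im[344:544,595:795]=D
cv2.imwrite('pics/crop0.png',im)
```

```text
(no output)
```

View pics/crop0.png

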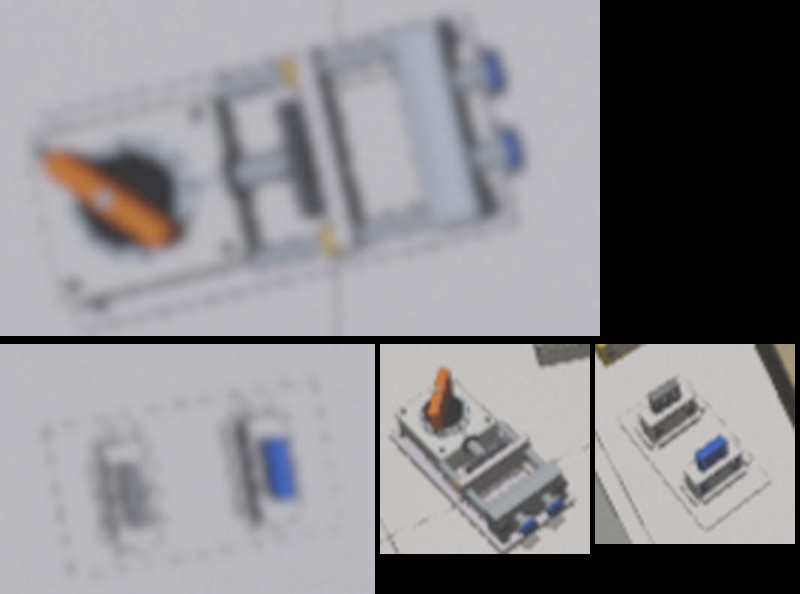

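Run:
```python
from h import *
c=load('top0')
A=lambda x,y:(185+x/6,195+y/6)
B=lambda x,y:(315+x/5,210+(y-344)/5)
P=lambda n,uv,z:print(n,np.round(px2w(c,uv,z),4))
for p in[(262,438),(288,435),(298,497),(272,502),(280,468)]:P('blue',B(*p),.102)
for p in[(118,462),(140,462),(150,525),(128,525),(134,493)]:P('grey',B(*p),.102)
for p in[(45,122+30),(175,243),(103,198)]:P('handle',A(*p),.106)
for p in[(45,425),(315,380),(345,535),(70,575)]:P('standoutline',B(*p),0)
for p in[(400,38),(432,225)]:P('fixedface',A(*p),.068)
for p in[(305,62),(345,250)]:P('press',A(*p),.068)
for p in[(30,140),(455,10),(520,225),(75,325)]:P('holdoutline',A(*p),0)
for p in[(500,70),(515,150)]:P('ports',A(*p),.03)
R=cv2.Rodrigues(bot.get_obs()['tcp_rot'])[0];print(R.round(3))
```

```text
blue [ 0.4872 -0.2202  0.102 ]
blue [ 0.4886 -0.235   0.102 ]
blue [ 0.4535 -0.2397  0.102 ]
blue [ 0.451  -0.2249  0.102 ]
blue [ 0.47   -0.2299  0.102 ]
grey [ 0.4751 -0.1384  0.102 ]
grey [ 0.4749 -0.1508  0.102 ]
grey [ 0.4394 -0.1557  0.102 ]
grey [ 0.4396 -0.1433  0.102 ]
grey [ 0.4575 -0.1471  0.102 ]
handle [0.5201 0.2737 0.106 ]
handle [0.4762 0.2124 0.106 ]
handle [0.4979 0.2463 0.106 ]
standoutline [ 0.4975 -0.0983  0.    ]
standoutline [ 0.5222 -0.266   0.    ]
standoutline [ 0.4265 -0.2817  0.    ]
standoutline [ 0.4052 -0.1119  0.    ]
fixedface [0.5736 0.113  0.068 ]
fixedface [0.4822 0.0979 0.068 ]
press [0.5627 0.1594 0.068 ]
press [0.4709 0.1402 0.068 ]
holdoutline [0.5294 0.3161 0.    ]
holdoutline [0.5927 0.0964 0.    ]
holdoutline [0.481  0.0637 0.    ]
holdoutline [0.4341 0.2924 0.    ]
ports [0.5593 0.0693 0.03  ]
ports [0.5189 0.0621 0.03  ]
[[ 0.914  0.406 -0.   ]
 [ 0.406 -0.914  0.002]
 [ 0.    -0.002 -1.   ]]
```

The top crop confirms it: the blue-tab cassette is in the stand's right slot, and the grey one (spent) is 84 mm to its left. The measured spacing is 84 mm and the handle-to-plate distance 144 mm against 140 nominal, so both agree. I'll move above the fresh cassette.

Request:
apply_moves(linear=[[0.17,-0.087,0],[0.335,-0.174,0.02],[0.335,-0.174,0.02],[0.335,-0.174,0.02],[0.335,-0.174,0.02],[0.335,-0.174,0.02],[0.335,-0.174,0.02],[0.335,-0.174,0.02]], spin=[8,16,16,16,16,16,16,16], grip=[60,60,60,60,60,60,60,60])

```text
t: 0.9
ee_pos: [0.4701, -0.2274, 0.2832]
tcp_rot: [-3.132, -0.222, 0.0]
ft_force: [-0.5, 0.7, 0.4]
finger_gap: 0.596
grip_force: 0.0
```

Request:
apply_moves(linear=[[0,0,0],[0,0,0],[0,0,0]], spin=[0,0,0], grip=[60,60,60])

```text
t: 1.2
ee_pos: [0.4683, -0.2313, 0.2838]
tcp_rot: [3.134, 0.216, -0.001]
ft_force: [0.9, -0.3, 0.0]
finger_gap: 0.602
grip_force: 0.0
```

Run:
```python
from h import *
c=snap('wrist','w1'); snap('top','top1'); print(-c['R'].T@c['t'],c['R'].round(3),c['K'][0,0])
o=bot.get_obs(); print(o['t'],o['ee_pos'],cv2.Rodrigues(o['tcp_rot'])[0].round(3),o['joints'],o['finger_gap'])
```

```text
[ 0.54153616 -0.22112413  0.35342988] [[ 0.136 -0.991 -0.001]
 [-0.949 -0.131  0.287]
 [-0.285 -0.038 -0.958]] 283.22607800991125
1.3 [ 0.46828182 -0.23159838  0.28392452] [[ 0.991  0.136 -0.   ]
 [ 0.136 -0.991 -0.   ]
 [-0.     0.    -1.   ]] [-6.90778369e-01  3.78393505e-02  1.76683183e+00 -1.97431248e-04
  1.33689186e+00  7.43367989e-01] 0.6013550778217047
```

View pics/w1.png

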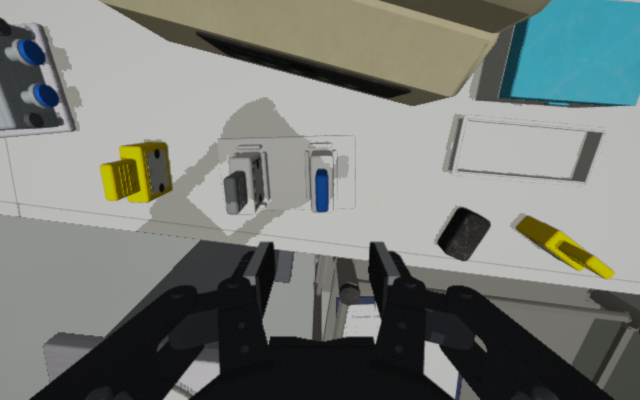

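The wrist view shows the blue tab at about (322,190), between the finger directions. The grey one is at (235,190). I'll overlay the predicted tab outlines to check.

Run:
```python
from h import *
c=load('w1'); t=load('top1')
im=cv2.cvtColor(c['image'],cv2.COLOR_RGB2BGR)
def rect(c,im,ctr,yaw,L,W,z,off,s,col=(0,0,255)):
    R=np.array([[np.cos(yaw),-np.sin(yaw)],[np.sin(yaw),np.cos(yaw)]])
    p=[]
    for a,b in((1,1),(1,-1),(-1,-1),(-1,1)):
        q=np.array(ctr)+R@[a*L/2,b*W/2]; p.append((w2px(c,[*q,z])-off)*s)
    cv2.polylines(im,[np.int32(np.round(p))],True,col,1)
o=np.array([210,125]); a=cv2.resize(im[125:225,210:370],None,fx=5,fy=5,interpolation=cv2.INTER_CUBIC)
y=np.radians(8)
rect(c,a,(.4695,-.230),y,.036,.012,.102,o,5)
rect(c,a,(.4695,-.230),y,.062,.024,.064,o,5,(0,255,0))
cv2.imwrite('pics/w1c.png',a)
h=cv2.cvtColor(c['image'],cv2.COLOR_RGB2HSV); m=cv2.inRange(h,(105,120,30),(130,255,255)); m[:160]=0;m[220:]=0
for lo,hi in((0,105),(105,256)):
  k=m&cv2.inRange(h[...,2],lo,hi); ys,xs=np.nonzero(k); print(len(xs),xs.min() if len(xs) else 0,xs.max() if len(xs) else 0,ys.min() if len(xs) else 0,ys.max() if len(xs) else 0)
```

```text
83 316 327 170 205
405 316 327 176 211
```

View pics/w1c.png

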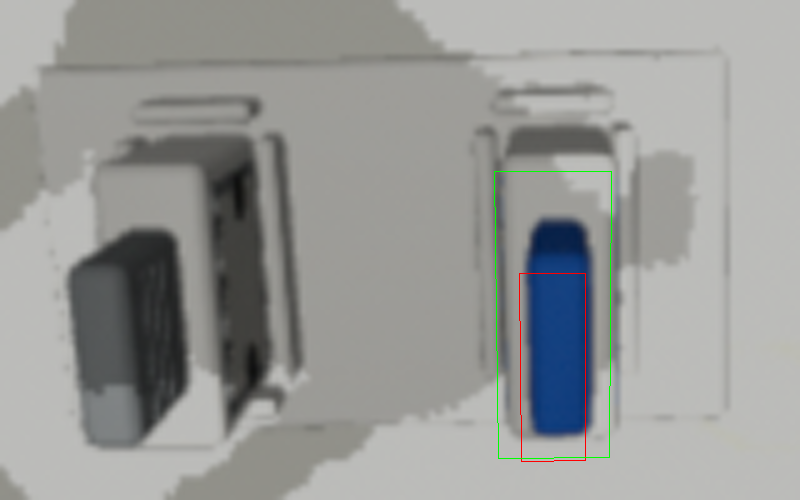

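The tab top lies about 4.5 mm further in +x than predicted, at roughly (0.473, -0.231). The yaw fits and it is laterally centred. I'll descend and grip it.

Request:
apply_moves(linear=[[0.005,0,0.04],[0.005,0,0.08],[0.005,0,0.11],[0.005,0,0.134],[0.005,0,0.134],[0.005,0,0.134],[0.005,0,0.134],[0.005,0,0.134]], spin=[0,0,0,0,0,0,0,0], grip=[60,60,60,60,60,60,30,0], newtons=40)

```text
t: 2.1
ee_pos: [0.4747, -0.2308, 0.1518]
tcp_rot: [3.132, 0.217, 0.004]
ft_force: [-0.1, -0.0, 0.1]
finger_gap: 0.268
grip_force: 0.0
```

Request:
apply_moves(linear=[[0,0,0],[0,0,0],[0,0,0],[0,0,0],[0,0,0]], spin=[0,0,0,0,0], grip=[0,0,0,0,0])

```text
t: 2.6
ee_pos: [0.4747, -0.2306, 0.1515]
tcp_rot: [3.132, 0.217, 0.003]
ft_force: [-0.9, 0.2, 6.9]
finger_gap: 0.131
grip_force: 40.3
```

Request:
apply_moves(linear=[[0,0,-0.03],[0,0,-0.08],[0,0,-0.13],[0.005,-0.04,-0.13],[0.01,-0.09,-0.13],[0.016,-0.14,-0.13],[0.022,-0.19,-0.13],[0.028,-0.24,-0.13]], spin=[0,0,0,0,-1,-2,-3,-4], grip=[0,0,0,0,0,0,0,0])

```text
t: 3.4
ee_pos: [0.4677, 0.0123, 0.2797]
tcp_rot: [-3.124, -0.327, 0.0]
ft_force: [1.3, 0.8, -1.4]
finger_gap: 0.133
grip_force: 39.6
```

Request:
apply_moves(linear=[[0.018,-0.046,0],[0.018,-0.088,0],[0.018,-0.088,0],[0.018,-0.088,0],[0.018,-0.088,0]], spin=[0,0,0,0,0], grip=[0,0,0,0,0])

```text
t: 3.9
ee_pos: [0.4679, 0.0994, 0.2797]
tcp_rot: [3.124, 0.325, -0.0]
ft_force: [-0.3, 0.2, -0.6]
finger_gap: 0.132
grip_force: 39.9
```

Run:
```python
from h import *
c=snap('wrist','w2'); snap('top','top2')
o=bot.get_obs(); print(o['t'],o['ee_pos'],cv2.Rodrigues(o['tcp_rot'])[0].round(3),o['joints'],o['finger_gap'],o['ft_force'])
```

```text
4.0 [0.46801913 0.09900749 0.27980768] [[ 0.979  0.205 -0.   ]
 [ 0.205 -0.979 -0.   ]
 [-0.     0.    -1.   ]] [-4.47466461e-02 -7.68715137e-02  1.88813841e+00 -2.49040791e-04
  1.33048623e+00  1.31972949e+00] 0.1304553320730695 [-0.05739407 -0.40091627 -1.50247072]
```

View pics/w2.png

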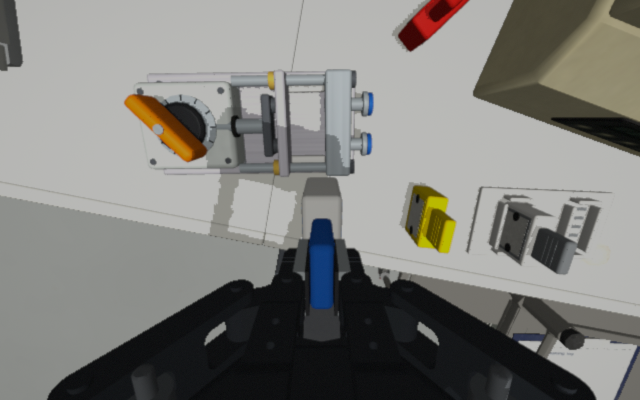

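The wrist view shows the cassette held, with the tab at (321,260) and the body at (321,205). The holder is nearly axis-aligned: fixed plate face at column ~325, rows 70–175, and pressing plate at ~283. I'll enlarge it.

Run:
```python
from h import *
im=cv2.imread('pics/w2.png')
f=lambda x,y,w,h,k:cv2.resize(im[y:y+h,x:x+w],None,fx=k,fy=k,interpolation=cv2.INTER_CUBIC)
A=f(130,60,250,125,3); B=f(270,170,112,75,3)
o=np.zeros((600,750,3),np.uint8); o[:375]=A; o[375:,:336]=B; cv2.imwrite('pics/w2c.png',o)
```

```text
(no output)
```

View pics/w2c.png

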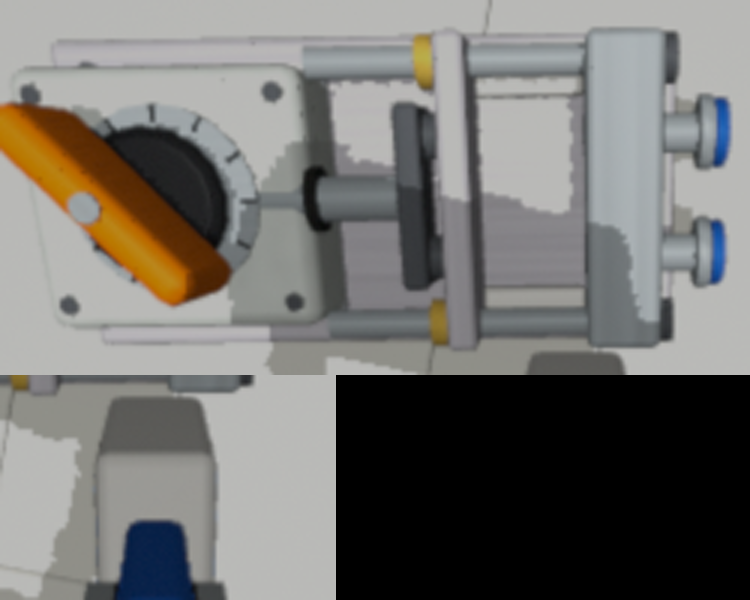

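Run:
```python
from h import *
c=load('w2'); tcp=np.array([.4680,.0990]); ex=np.array([.979,.205]); ey=np.array([.205,-.979])
A=lambda x,y:(130+x/3,60+y/3); B=lambda x,y:(270+x/3,170+(y-375)/3)
def P(n,uv,z):
    w=px2w(c,uv,z)[:2]; print(n,w.round(4),'tool',np.round([(w-tcp)@ex,(w-tcp)@ey],4))
P('fix far',A(587,30),.068);P('fix near',A(590,345),.068)
P('fixR far',A(662,30),.068);P('fixR near',A(660,345),.068)
P('press far',A(466,32),.068);P('press near',A(479,347),.068)
P('hand',A(84,207),.106);P('hand end1',A(205,287),.106)
P('cas topL',B(99,455),.1923);P('cas topR',B(214,455),.1923)
P('cas botL',B(109,398),.1363);P('cas botR',B(205,398),.1363)
t=load('top2'); 
for z,n in((.136,'')):pass
```

```text
fix far [0.5809 0.1194] tool [0.1147 0.0032]
fix near [0.4862 0.0981] tool [0.0176 0.0046]
fixR far [0.5855 0.0971] tool [0.1147 0.0259]
fixR near [0.491 0.075] tool [0.0176 0.0282]
press far [0.5728 0.1553] tool [ 0.1141 -0.0336]
press near [0.4778 0.1345] tool [ 0.0169 -0.0327]
hand [0.5026 0.2461] tool [ 0.064  -0.1369]
hand end1 [0.4873 0.2113] tool [ 0.0419 -0.106 ]
cas topL [0.4948 0.1161] tool [ 0.0298 -0.0112]
cas topR [0.4994 0.0945] tool [0.0298 0.0109]
cas botL [0.494  0.1169] tool [ 0.0292 -0.0122]
cas botR [0.4991 0.0929] tool [0.0292 0.0123]Traceback (most recent call last):
  File "<stdin>", line 13, in <module>
TypeError: cannot unpack non-iterable float object
```

The measurements agree with the dimensions given. The face-to-handle distance is 141 mm, the gap is 37 mm, and the holder is turned 0.9° further than the tool. I'll hover low over the slot and check again.

Request:
apply_moves(linear=[[0.034,-0.005,0],[0.068,-0.0105,0],[0.068,-0.0105,0.03],[0.068,-0.0105,0.056],[0.068,-0.0105,0.056],[0.068,-0.0105,0.056],[0.068,-0.0105,0.056]], spin=[-0.5,-0.9,-0.9,-0.9,-0.9,-0.9,-0.9], grip=[0,0,0,0,0,0,0])

```text
t: 4.7
ee_pos: [0.5332, 0.124, 0.2258]
tcp_rot: [3.122, 0.35, 0.005]
ft_force: [1.0, 0.6, -0.8]
finger_gap: 0.127
grip_force: 39.8
```

Run:
```python
from h import *
c=snap('wrist','w3'); snap('top','top3'); snap('side','side3')
o=bot.get_obs(); print(o['t'],o['ee_pos'],cv2.Rodrigues(o['tcp_rot'])[0].round(4))
im=cv2.imread('pics/w3.png'); t=cv2.imread('pics/top3.png')
A=cv2.resize(im[90:330,160:480],None,fx=2.5,fy=2.5,interpolation=cv2.INTER_CUBIC)
cv2.imwrite('pics/w3c.png',A)
```

```text
4.85 [0.53297595 0.12436861 0.22560092] [[ 9.751e-01  2.219e-01  2.900e-03]
 [ 2.219e-01 -9.751e-01  0.000e+00]
 [ 2.900e-03  6.000e-04 -1.000e+00]]
```

View pics/w3c.png

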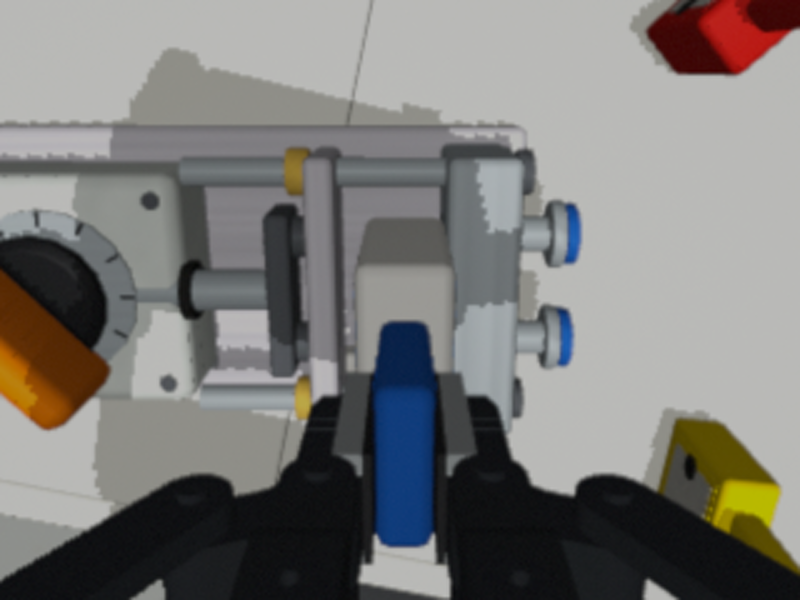

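The cassette hangs above the slot. Its lower front edge runs from about (370,220) to (443,220), between the pressing plate edge at col 337 and the fixed plate edge at col 448. I'll put numbers on that.

Run:
```python
from h import *
c=load('w3'); o=np.array([.53298,.12437]); R=np.array([[.9751,.2219],[.2219,-.9751]])
T=lambda n,x,y,z:print(n,np.round(R@(px2w(c,(160+x/2.5,90+y/2.5),z)[:2]-o),4))
T('fix far L',448,158,.068);T('fix far R',521,158,.068);T('fix near R',514,430,.068);T('fixL mid',452,300,.068)
T('press far L',305,158,.068);T('press far R',338,158,.068);T('press mid R',340,300,.068)
T('cas top L',357,265,.138);T('cas top R',453,265,.138);T('cas bot L',369,220,.082);T('cas bot R',444,220,.082)
# cassette bottom far edge vs side cam
```

```text
fix far L [0.0468 0.0145]
fix far R [0.0467 0.0378]
fix near R [-0.0499  0.0398]
fixL mid [-0.0009  0.0167]
press far L [ 0.0468 -0.0311]
press far R [ 0.0468 -0.0206]
press mid R [-0.0009 -0.0212]
cas top L [ 0.0306 -0.0104]
cas top R [0.0305 0.0118]
cas bot L [ 0.0295 -0.0103]
cas bot R [0.0295 0.0128]
```

Request:
apply_moves(linear=[[-0.0005,0.0005,0.02],[-0.0005,0.0005,0.035],[-0.0005,0.0005,0.045],[-0.0005,0.0005,0.05],[-0.0005,0.0005,0.055],[-0.0005,0.0005,0.059],[-0.0005,0.0005,0.063],[-0.0005,0.0005,0.063]], spin=[-0.5,-0.5,-0.5,-0.5,-0.5,-0.5,-0.5,-0.5], grip=[0,0,0,0,0,0,0,0])

```text
t: 5.65
ee_pos: [0.5316, 0.1239, 0.1605]
tcp_rot: [-3.12, -0.365, 0.001]
ft_force: [-0.3, -0.1, -1.5]
finger_gap: 0.133
grip_force: 39.9
```

Request:
apply_moves(linear=[[0,0,0.001],[0,0,0.002],[0,0,0.002],[0,0,0.002]], spin=[0,0,0,0], grip=[0,0,0,0])

```text
t: 6.05
ee_pos: [0.5323, 0.1239, 0.1597]
tcp_rot: [3.12, 0.365, 0.002]
ft_force: [0.9, -0.9, 3.6]
finger_gap: 0.128
grip_force: 40.5
```

It makes contact right at the expected floor height. I'll release and retract.

Request:
apply_moves(linear=[[0,0,0],[0,0,0],[0,0,0],[0,0,0],[0,0,-0.04],[0,0,-0.08],[0,0,-0.08],[0,0,-0.08]], spin=[0,0,0,0,0,0,0,0], grip=[15,25,35,40,40,40,40,40])

```text
t: 6.85
ee_pos: [0.5324, 0.1239, 0.2399]
tcp_rot: [3.12, 0.365, 0.004]
ft_force: [-0.5, -0.1, -0.2]
finger_gap: 0.4
grip_force: 0.0
```

Run:
```python
from h import *
c=snap('wrist','w4'); t=snap('top','top4')
o=bot.get_obs(); print(o['t'],o['ee_pos'],cv2.Rodrigues(o['tcp_rot'])[0].round(4),o['joints'])
im=cv2.imread('pics/w4.png')
A=cv2.resize(im[90:300,120:440],None,fx=2.5,fy=2.5,interpolation=cv2.INTER_CUBIC)
cv2.imwrite('pics/w4c.png',A)
```

```text
6.95 [0.5310556  0.12390855 0.23753582] [[ 9.730e-01  2.307e-01 -2.400e-03]
 [ 2.307e-01 -9.730e-01 -0.000e+00]
 [-2.300e-03 -5.000e-04 -1.000e+00]] [7.53703346e-03 1.43566824e-01 1.74897138e+00 1.12292809e-05
 1.25144673e+00 1.34554797e+00]
```

View pics/w4c.png

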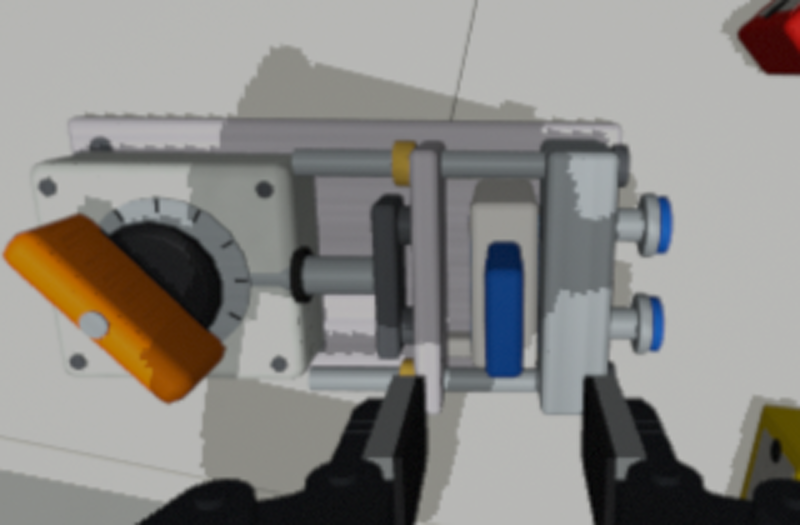

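The cassette stands upright in the slot at (505,300), close to the fixed plate edge at col 543. The handle cap is at (93,325), with the wing running from (8,250) to (170,400). I'll work out the handle pose next.

Run:
```python
from h import *
c=load('w4'); ob=bot.get_obs(); o=ob['ee_pos'][:2]; M=cv2.Rodrigues(ob['tcp_rot'])[0]; R=M[:2,:2].T
g=lambda x,y,z:R@(px2w(c,(120+x/2.5,90+y/2.5),z)[:2]-o)
T=lambda n,*a:print(n,np.round(g(*a),4))
T('cap',93,325,.107)
a,b=g(8,252,.106),g(168,401,.106); print('edge',a.round(4),b.round(4),np.degrees(np.arctan2(*(b-a)[::-1])))
T('end R',222,350,.106);T('topR edge?',190,365,.106)
T('fixL far',545,153,.068);T('fixL near',542,410,.068);T('press far',440,153,.068);T('press near',440,410,.068)
T('tab corners',487,258,.11);T('tab',524,258,.11);T('tab',524,375,.11);T('tab',487,375,.11)
print(o,ob['moment'],ob['ft_force'])
im=cv2.imread('pics/top4.png'); w=cv2.imread('pics/w4.png')
h=cv2.cvtColor(w,cv2.COLOR_BGR2HSV); m=cv2.inRange(h,(5,150,60),(22,255,255)); m[:160]=0; m[:,215:]=0
for z,n in((.106,'w'),):
  ys,xs=np.nonzero(m); pts=np.float32([R@(px2w(c,(x,y),.1)[:2]-o) for x,y in zip(xs,ys)]); r=cv2.minAreaRect(pts*1000); print(n,r)
t=load('top0'); h=cv2.cvtColor(t['image'],cv2.COLOR_RGB2HSV); m=cv2.inRange(h,(5,150,60),(22,255,255)); m[:200]=0;m[250:]=0;m[:,230:]=0
ys,xs=np.nonzero(m); pts=np.float32([px2w(t,(x,y),.1)[:2] for x,y in zip(xs,ys)]); print(cv2.minAreaRect(pts*1000))
```

```text
cap [ 0.0003 -0.125 ]
edge [ 0.023 -0.147] [-0.0256 -0.1061] 139.90726025924954
end R [-0.0083 -0.087 ]
topR edge? [-0.0133 -0.0976]
fixL far [0.0478 0.0142]
fixL near [-0.0481  0.0146]
press far [ 0.0478 -0.0213]
press near [-0.0481 -0.0238]
tab corners [ 0.0222 -0.0047]
tab [0.0222 0.0061]
tab [-0.0149  0.0064]
tab [-0.0149 -0.0049]
[0.5310556  0.12390855] [-0.02456246  0.05585149 -0.02889205] [-0.46429751 -0.65768005 -0.84576894]
w ((4.899645805358887, -120.91532897949219), (29.399625778198242, 68.143798828125), 48.609737396240234)
((498.73565673828125, 246.2393798828125), (60.28147506713867, 12.621639251708984), 54.425045013427734)
```

Request:
apply_moves(linear=[[0,-0.045,0],[0,-0.09,0],[0.0,-0.125,0],[0.0,-0.125,0],[0.0,-0.125,0],[0.0,-0.125,0],[0.0,-0.125,0.03],[0.0,-0.125,0.03]], spin=[-8,-16,-24,-32,-40.5,-40.5,-40.5,-40.5], grip=[50,50,50,50,50,50,50,50])

```text
t: 7.75
ee_pos: [0.5003, 0.2446, 0.2042]
tcp_rot: [-2.802, -1.416, 0.014]
ft_force: [-0.3, 0.2, -0.9]
finger_gap: 0.5
grip_force: 0.0
```

Run:
```python
from h import *
c=snap('wrist','w5')
o=bot.get_obs(); print(o['t'],o['ee_pos'],cv2.Rodrigues(o['tcp_rot'])[0].round(4),o['joints'],o['moment'])
im=cv2.imread('pics/w5.png')
cv2.imwrite('pics/w5c.png',cv2.resize(im[100:360,170:470],None,fx=2,fy=2,interpolation=cv2.INTER_CUBIC))
```

```text
7.8 [0.50116471 0.24486134 0.20611026] [[ 0.5925  0.8055 -0.0065]
 [ 0.8055 -0.5925 -0.0016]
 [-0.0051 -0.0043 -1.    ]] [2.37817212e-01 2.13109442e-01 1.73603939e+00 1.98039265e-05
 1.19914929e+00 8.71996538e-01] [-0.01446812 -0.05264654 -0.02995732]
```

View pics/w5c.png

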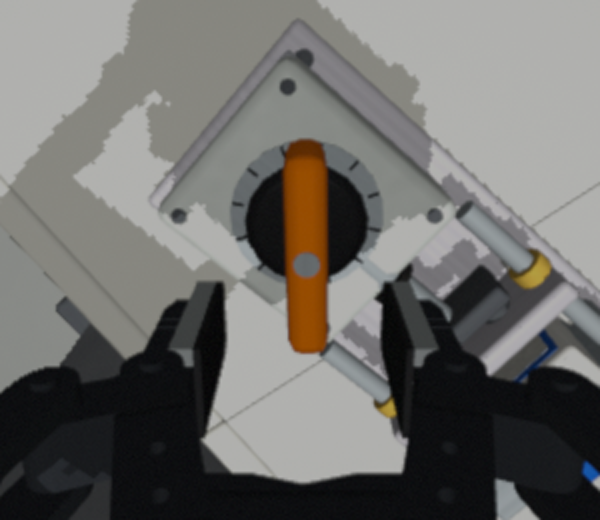

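The wing runs straight up the picture at col 306, midway between the fingers (215/395), with the cap at (307,265). Next I'll check the cap position.

Run:
```python
from h import *
c=load('w5'); ob=bot.get_obs(); o=ob['ee_pos'][:2]; R=cv2.Rodrigues(ob['tcp_rot'])[0][:2,:2].T
for x,y in((307,265),(306,352),(306,160)): print((R@(px2w(c,(170+x/2,100+y/2),.107)[:2]-o)).round(4))
```

```text
[0.002  0.0006]
[-0.0294  0.0003]
[0.0361 0.0002]
```

Request:
apply_moves(linear=[[0.002,0,0.03],[0.002,0,0.05],[0.002,0,0.06],[0.002,0,0.06],[0.002,0,0.06],[0.002,0,0.06],[0.002,0,0.06],[0.002,0,0.06]], spin=[0,0,0,0,0,0,0,0], grip=[50,50,50,50,25,0,0,0], newtons=60)

```text
t: 8.6
ee_pos: [0.504, 0.2483, 0.1508]
tcp_rot: [-2.8, -1.421, -0.001]
ft_force: [-5.8, 3.3, 5.5]
finger_gap: 0.151
grip_force: 58.9
```

Request:
apply_moves(linear=[[0,0,0],[0,0,0]], spin=[0,0], grip=[0,0])

```text
t: 8.8
ee_pos: [0.504, 0.2483, 0.1508]
tcp_rot: [-2.8, -1.421, -0.001]
ft_force: [-5.3, 2.7, 6.3]
finger_gap: 0.151
grip_force: 59.0
```

```bash
cat > st.py <<'E'
from h import *
for _ in range(1):
    o=bot.get_obs(); M=cv2.Rodrigues(o['tcp_rot'])[0]
    print(round(o['t'],2),o['ee_pos'].round(4),'yaw',np.degrees(np.arctan2(M[1,0],M[0,0])).round(2),'Mz',o['moment'].round(3),'F',o['ft_force'].round(2),'tau6',o['tau'][5].round(3),'j6',o['joints'][5].round(3),o['finger_gap'].round(3))
E
python3 st.py
```

```text
Traceback (most recent call last):
  File "st.py", line 4, in <module>
    print(round(o['t'],2),o['ee_pos'].round(4),'yaw',np.degrees(np.arctan2(M[1,0],M[0,0])).round(2),'Mz',o['moment'].round(3),'F',o['ft_force'].round(2),'tau6',o['tau'][5].round(3),'j6',o['joints'][5].round(3),o['finger_gap'].round(3))
                                                                                                                                                                                                                  ^^^^^^^^^^^^^^^^^^^^^
AttributeError: 'float' object has no attribute 'round'
```

Request:
apply_moves(linear=[[0,-0.001,0],[0,-0.001,0]], spin=[0,0], grip=[0,0])

```text
t: 9.0
ee_pos: [0.5038, 0.2484, 0.1508]
tcp_rot: [-2.801, -1.422, -0.003]
ft_force: [-4.5, 1.0, 7.3]
finger_gap: 0.154
grip_force: 59.1
```

```bash
sed -i "s/o\['finger_gap'\].round(3)/round(o['finger_gap'],3)/" st.py; python3 st.py
```

```text
9.0 [0.5038 0.2484 0.1508] yaw 53.84 Mz [ 0.248  0.687 -0.056] F [-4.47  0.95  7.32] tau6 -0.033 j6 0.873 0.154
```

Request:
apply_moves(linear=[[0,-0.002,-0.002],[-0.001,-0.003,-0.004],[-0.001,-0.003,-0.004]], spin=[0,0,0], grip=[0,0,0])

```text
t: 9.3
ee_pos: [0.5025, 0.2484, 0.1512]
tcp_rot: [2.799, 1.421, 0.012]
ft_force: [16.3, 2.9, -25.2]
finger_gap: 0.15
grip_force: 60.5
```

```bash
python3 st.py
```

```text
9.3 [0.5025 0.2484 0.1512] yaw 53.82 Mz [ 0.46  -2.874  0.146] F [ 16.32   2.88 -25.17] tau6 0.159 j6 0.876 0.15
```

Request:
apply_moves(linear=[[0,0.001,0.0015],[0.0,0.002,0.003],[0.0,0.002,0.003]], spin=[0,0,0], grip=[0,0,0])

```text
t: 9.6
ee_pos: [0.5032, 0.2482, 0.1509]
tcp_rot: [-2.801, -1.422, -0.007]
ft_force: [2.2, 5.5, -2.3]
finger_gap: 0.156
grip_force: 63.7
```

```bash
python3 st.py
```

```text
9.6 [0.5032 0.2482 0.1509] yaw 53.82 Mz [ 0.76  -0.55   0.099] F [ 2.2   5.52 -2.27] tau6 0.102 j6 0.873 0.156
```

Request:
apply_moves(linear=[[0,0,0],[0,0,0],[0,0,0],[0,0,0],[0,0,0]], spin=[3,6,9,12,15], grip=[0,0,0,0,0])

```text
t: 10.1
ee_pos: [0.5036, 0.2478, 0.151]
tcp_rot: [2.963, 1.041, 0.008]
ft_force: [5.8, 1.2, -3.2]
finger_gap: 0.151
grip_force: 63.6
```

```bash
python3 st.py
```

```text
10.1 [0.5036 0.2478 0.151 ] yaw 38.73 Mz [ 0.363 -0.941  0.211] F [ 5.84  1.23 -3.17] tau6 -0.331 j6 1.137 0.151
```

Request:
apply_moves(linear=[[0,0,0],[0,0,0],[0,0,0],[0,0,0],[0,0,0]], spin=[4,8,12,16,20], grip=[0,0,0,0,0])

```text
t: 10.6
ee_pos: [0.5041, 0.247, 0.151]
tcp_rot: [3.098, 0.51, 0.009]
ft_force: [6.3, -1.0, -3.7]
finger_gap: 0.149
grip_force: 63.5
```

```bash
python3 st.py
```

```text
10.6 [0.5041 0.247  0.151 ] yaw 18.7 Mz [-0.303 -1.18   0.213] F [ 6.32 -0.96 -3.73] tau6 -0.505 j6 1.487 0.149
```

Request:
apply_moves(linear=[[0,0,0],[0,0,0],[0,0,0],[0,0,0]], spin=[3,6,9,12], grip=[0,0,0,0])

```text
t: 11.0
ee_pos: [0.5042, 0.2465, 0.151]
tcp_rot: [3.134, 0.185, 0.01]
ft_force: [7.4, -3.2, -2.6]
finger_gap: 0.154
grip_force: 63.5
```

```bash
python3 st.py
```

```text
11.0 [0.5042 0.2465 0.151 ] yaw 6.75 Mz [-0.61  -1.171  0.2  ] F [ 7.37 -3.18 -2.6 ] tau6 -0.323 j6 1.696 0.154
```

Request:
apply_moves(linear=[[0,0,0],[0,0,0],[0,0,0],[0,0,0]], spin=[2,4,6,8], grip=[0,0,0,0])

```text
t: 11.4
ee_pos: [0.5043, 0.2462, 0.151]
tcp_rot: [3.139, -0.033, 0.01]
ft_force: [7.1, -4.3, -3.0]
finger_gap: 0.158
grip_force: 63.6
```

```bash
python3 st.py
```

```text
11.4 [0.5043 0.2462 0.151 ] yaw -1.2 Mz [-0.846 -1.179  0.2  ] F [ 7.08 -4.32 -2.97] tau6 -0.143 j6 1.834 0.158
```

Request:
apply_moves(linear=[[0,0,0],[0,0,0],[0,0,0]], spin=[2,4,6], grip=[0,0,0])

```text
t: 11.7
ee_pos: [0.5042, 0.2459, 0.151]
tcp_rot: [3.132, -0.197, 0.01]
ft_force: [7.5, -5.9, -1.9]
finger_gap: 0.149
grip_force: 63.6
```

```bash
python3 st.py
```

```text
11.7 [0.5042 0.2459 0.151 ] yaw -7.2 Mz [-0.992 -1.157  0.205] F [ 7.45 -5.86 -1.92] tau6 -0.141 j6 1.939 0.149
```

Request:
apply_moves(linear=[[0.0005,0.0005,0],[0.001,0.0005,0],[0.001,0.0005,0]], spin=[2,4,6], grip=[0,0,0])

```text
t: 12.0
ee_pos: [0.5044, 0.2455, 0.1509]
tcp_rot: [3.118, -0.361, 0.006]
ft_force: [4.6, -5.6, 1.3]
finger_gap: 0.152
grip_force: 64.0
```

```bash
python3 st.py
```

```text
12.0 [0.5044 0.2455 0.1509] yaw -13.2 Mz [-0.954 -0.583  0.244] F [ 4.61 -5.64  1.26] tau6 -0.137 j6 2.042 0.152
```

Request:
apply_moves(linear=[[0,0,0],[0,0,0]], spin=[2,4], grip=[0,0])

```text
t: 12.2
ee_pos: [0.5044, 0.2454, 0.1509]
tcp_rot: [3.103, -0.469, 0.007]
ft_force: [3.1, -5.6, -0.1]
finger_gap: 0.147
grip_force: 64.1
```

```bash
python3 st.py
```

```text
12.2 [0.5044 0.2454 0.1509] yaw -17.2 Mz [-1.021 -0.57   0.259] F [ 3.12 -5.64 -0.06] tau6 -0.133 j6 2.112 0.147
```

Request:
apply_moves(linear=[[0,0,0],[0,0,0]], spin=[1.5,3], grip=[0,0])

```text
t: 12.4
ee_pos: [0.5044, 0.2452, 0.1509]
tcp_rot: [3.09, -0.55, 0.007]
ft_force: [4.1, -7.4, 1.6]
finger_gap: 0.149
grip_force: 64.1
```

```bash
python3 st.py
```

```text
12.4 [0.5044 0.2452 0.1509] yaw -20.18 Mz [-1.125 -0.505  0.24 ] F [ 4.14 -7.37  1.56] tau6 -0.04 j6 2.164 0.149
```

Request:
apply_moves(linear=[[0,0,0],[0,0,0]], spin=[1,2], grip=[0,0])

```text
t: 12.6
ee_pos: [0.5043, 0.2451, 0.1509]
tcp_rot: [3.08, -0.603, 0.006]
ft_force: [3.7, -6.9, 1.7]
finger_gap: 0.155
grip_force: 64.1
```

```bash
python3 st.py
```

```text
12.6 [0.5043 0.2451 0.1509] yaw -22.15 Mz [-1.244 -0.524  0.206] F [ 3.66 -6.91  1.73] tau6 0.05 j6 2.199 0.155
```

Request:
apply_moves(linear=[[0,0,0],[0,0,0]], spin=[1,2], grip=[0,0])

```text
t: 12.8
ee_pos: [0.5043, 0.2451, 0.1509]
tcp_rot: [3.069, -0.656, 0.006]
ft_force: [3.2, -6.3, 1.9]
finger_gap: 0.154
grip_force: 64.2
```

```bash
python3 st.py
```

```text
12.8 [0.5043 0.2451 0.1509] yaw -24.14 Mz [-1.233 -0.541  0.265] F [ 3.24 -6.31  1.95] tau6 0.081 j6 2.234 0.154
```

Request:
apply_moves(linear=[[0,0,0],[0,0,0]], spin=[1.5,3], grip=[0,0])

```text
t: 13.0
ee_pos: [0.5042, 0.245, 0.1509]
tcp_rot: [3.05, -0.737, 0.006]
ft_force: [2.6, -7.4, 2.3]
finger_gap: 0.151
grip_force: 64.3
```

```bash
python3 st.py
```

```text
13.0 [0.5042 0.245  0.1509] yaw -27.16 Mz [-1.348 -0.404  0.3  ] F [ 2.59 -7.44  2.34] tau6 0.048 j6 2.286 0.151
```

Request:
apply_moves(linear=[[0,0,0],[0,0,0]], spin=[1.5,3], grip=[0,0])

```text
t: 13.2
ee_pos: [0.5042, 0.2449, 0.1509]
tcp_rot: [3.03, -0.816, 0.006]
ft_force: [2.2, -8.5, 1.4]
finger_gap: 0.151
grip_force: 64.4
```

```bash
python3 st.py
```

```text
13.2 [0.5042 0.2449 0.1509] yaw -30.14 Mz [-1.501 -0.38   0.389] F [ 2.22 -8.46  1.42] tau6 0.11 j6 2.338 0.151
```

Request:
apply_moves(linear=[[0,0,0],[0,0,0]], spin=[1,1.5], grip=[0,0])

```text
t: 13.4
ee_pos: [0.5041, 0.2448, 0.1509]
tcp_rot: [3.019, -0.854, 0.006]
ft_force: [2.3, -8.3, 2.5]
finger_gap: 0.15
grip_force: 64.4
```

```bash
python3 st.py
```

```text
13.4 [0.5041 0.2448 0.1509] yaw -31.61 Mz [-1.427 -0.322  0.397] F [ 2.29 -8.27  2.51] tau6 0.365 j6 2.364 0.15
```

Request:
apply_moves(linear=[[0,0,0],[0,0,0]], spin=[1,1.5], grip=[0,0])

```text
t: 13.6
ee_pos: [0.5041, 0.2448, 0.1509]
tcp_rot: [3.007, -0.894, 0.006]
ft_force: [2.4, -9.0, 3.1]
finger_gap: 0.149
grip_force: 64.4
```

```bash
python3 st.py
```

```text
13.6 [0.5041 0.2448 0.1509] yaw -33.1 Mz [-1.445 -0.343  0.431] F [ 2.44 -8.96  3.08] tau6 0.361 j6 2.39 0.149
```

Request:
apply_moves(linear=[[0,0,0],[0,0,0]], spin=[1,1.5], grip=[0,0])

```text
t: 13.8
ee_pos: [0.5041, 0.2447, 0.1509]
tcp_rot: [2.995, -0.933, 0.006]
ft_force: [2.6, -9.2, 4.1]
finger_gap: 0.155
grip_force: 64.4
```

```bash
python3 st.py
```

```text
13.8 [0.5041 0.2447 0.1509] yaw -34.6 Mz [-1.537 -0.29   0.386] F [ 2.59 -9.25  4.07] tau6 0.364 j6 2.416 0.155
```

Request:
apply_moves(linear=[[0,0,0],[0,0,0]], spin=[1,1.5], grip=[0,0])

```text
t: 14.0
ee_pos: [0.504, 0.2446, 0.1509]
tcp_rot: [2.983, -0.972, 0.006]
ft_force: [2.3, -8.6, 2.3]
finger_gap: 0.151
grip_force: 64.5
```

```bash
python3 st.py
```

```text
14.0 [0.504  0.2446 0.1509] yaw -36.1 Mz [-1.573 -0.251  0.384] F [ 2.29 -8.6   2.29] tau6 0.366 j6 2.443 0.151
```

The torque has been flat at about 0.39 N m from yaw -30° to -36°, so the clutch has broken over and is well short of the solid stop. I'll let go and retract.

Request:
apply_moves(linear=[[0,0,0],[0,0,0],[0,0,0],[0,0,0],[0,0,-0.04],[0,0,-0.08],[0,0,-0.12],[0,0,-0.12]], spin=[0,0,0,0,0,0,0,0], grip=[20,35,50,50,50,50,50,50])

```text
t: 14.8
ee_pos: [0.5058, 0.2479, 0.277]
tcp_rot: [-2.98, 0.972, -0.017]
ft_force: [0.7, -0.2, 0.5]
finger_gap: 0.499
grip_force: 0.0
```

```bash
python3 st.py
python3 - <<'E'
from h import *
snap('wrist','w6');snap('top','top6')
w=cv2.imread('pics/w6.png');t=cv2.imread('pics/top6.png')
o=np.zeros((560,800,3),np.uint8); o[:300,:480]=cv2.resize(w,(480,300)); o[300:,:]=cv2.resize(t[190:255,185:385],(800,260),interpolation=cv2.INTER_CUBIC)
cv2.imwrite('pics/fin.png',o)
E
```

```text
14.8 [0.5058 0.2479 0.277 ] yaw -36.14 Mz [-0.015  0.032  0.004] F [ 0.7  -0.17  0.49] tau6 -0.0 j6 2.443 0.499
```

View pics/fin.png

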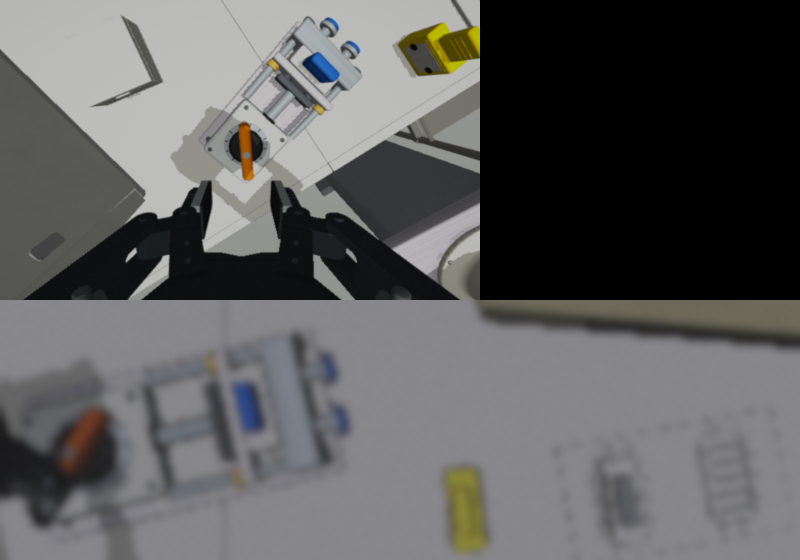

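The final picture shows the cassette clamped between the plates, with the blue tab at (248,408) lower. The handle has sprung back a few degrees, which fits a broken-over clutch. The spent cassette is still in place at (622,485), and the gripper is clear. I'll hand the job in.

```bash
python3 -c "
from plant import bot
print(bot.close_job())"
```

```text
the job is handed in; nothing more can be done
None
```

The fresh cassette is clamped in the holder and the handle was let go just after its clutch gave way at about 0.39 N m; the job was handed in at about 15 s of the 72 s, and no verdict came back.

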